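# Unlock the lid stay and close the centrifuge

## Robot

A 7-joint arm with a two-finger parallel gripper is mounted at the origin on the work surface. World frame = base frame: x ahead of the robot, y to its left, z up, the work surface at z = 0. Lengths are in m, angles in rad, forces in N, time in s.
With the tool pointing down it reaches from about 0.425 to 0.925 m from the base axis. Payload 6.8 kg.
Tool frame: the origin (TCP) lies on the front face of the gripper's body, between the roots of the fingers; the fingertips stand 73 mm ahead of it and the grasp point (between the pads) lies 54 mm ahead of it (env.nose_length is the distance from the TCP to the fingertips, in m); z points along the fingers, y is the direction in which the jaws open and shut (so a half turn about z gives the same grasp; the last joint's range is limited). The gripper opens to 85 mm and grips with 20 to 120 N. Pads are 22 mm wide; open, the fingers measure 114 mm over their backs; the gripper's body (76 mm by 85 mm) begins 54 mm behind the grasp point. The pads swing forward as they close: fully open they stand 13 mm farther back than shut.
Start: joints at [1.046, 0.477, 0.022, 1.555, -0.011, 1.109, -0.083], TCP at [0.273, -0.617, 0.304] pointing down, gripper open.
Joint ranges: [-2.96, 2.96], [-0.34, 2.1], [-1.41, 1.46], [0.24, 2.44], [-1.37, 4.51], [0.17, 1.92], [-2.96, 2.96]. Speed limits (rad/s): [2.39, 2.39, 3.14, 3.14, 3.14, 3.14, 3.14].

## Interface

Orientations are given as a unit quaternion [w, x, y, z].
In Python, from cell import env, kin, camera, calibration, job gives the robot as it stands. The module is installed in compiled form; this text tells all that it offers. Calls block until the motion is done:
- env.reach(position, orientation): joint-space move of the TCP to a pose.
- env.movel(position, velocity=0.15, rot=None, stop_force=None): straight line of the TCP; rot=None keeps the orientation; velocity is the mean speed in m/s. With stop_force (N) it stops when the force on the tool has changed by that much, and returns True; else False.
- env.goto_joints(angles): joint-space move.
- env.grip(opening, f_grip=None): finger opening in m; f_grip is the grip in N (None keeps the last); returns when the fingers have stopped.
- env.dwell(seconds).
- kin.inverse_kinematics(position, orientation): joint angles nearest the present ones, or None.
- env.get_state(): the state.
- camera(name): name is "scene" or "top"; returns (picture, depth): 384x512x3 uint8, blue, green, red; 384x512 float32, m along the optical axis (not along the pixel's ray), 0 where there is no reading.
- calibration(name): a dict with "fx", "fy", "cx", "cy" (pixels), "rvec" (rotation vector, rad) and "tvec" (3), from world to camera coordinates, as OpenCV has them. Camera axes: x right, y down, z forward; pixel columns grow to the right and rows downward; lengths in m; the calibration is good to about 2 mm. A picture is of the moment at which its call begins. calibration takes no time and is no camera call.
A pose or a line that the arm cannot do raises env.PlanningError and nothing moves.
- job.job_done(): hands the job in, once; it reports no verdict.
The state is a dict: "time": time; "qpos": joint angles; "joint_velocities": joint speeds; "joint_torque": joint torques, N m; "tcp_pos": TCP position; "orientation": TCP orientation; "force": force on the tool from outside, world axes, zero at the start; "torque": the same for the moment, N m; "opening": finger opening in m.
Only numpy, scipy, OpenCV 4.12 (cv2) and the standard library are available. Lean on these libraries where they do the work, as an engineer would, in place of code of your own. Each camera call takes 0.05 s, during which the arm holds its last target.

## Task

Close the centrifuge: lift the orange knob on the lid stay's knee past centre so that the stay unlocks, then lower the lid by hand without slamming it, and press it home near its front edge with the fingertips at a steady 13 N or so for about a second. Never push on the lid with more than 20 N, do not disturb the things around it, and let go at the end with the lid left closed.

Things in the scene. Friction and masses are not known exactly. Their poses are not given: they have to be found in the camera images.
- centrifuge: Low white bench centrifuge with an olive front panel, fixed to the bench, body 260 (x) x 240 (y) x 130 high. Origin: centre of its underside. Its x points from the front to the back (the hinge side), y to its left, z up. Offsets (x, y, z in mm) called 'machine' below are in this frame.
- lid (a joint): Lid angle, rad. 0: propped open, leaning back, 65 degrees above level; grows as it closes; 1.134: level; closed on its gasket it reads 1.11 to 1.16. The hinge is stiff: with the stay unlocked the lid stays where it is left (mass 0.3 to 0.6 kg, hinge friction 0.75 N m) and must be pushed all the way, with some 3 to 10 N near its front edge.
- lid_hinge (a point): Middle of the lid's hinge axis, along machine y at machine (110, 0, 140), level with the closed lid's underside. The closed lid lies on a rubber gasket under its front part; gaskets of different thickness are fitted, so the lid seats up to 4 mm above or below level at its front; the height is not measured. It is firm: about 15 N per mm.
- lid_press (a point): Point on the lid's outer face (top when closed), on its middle line, 195 from the hinge axis, 25 from the front edge. White slab 220 long x 210 wide x 16 thick, olive panel. Axes turn with the lid: x from front edge to hinge, z out of the outer face. Open, that face looks back and up: reach over the upper edge, put shut fingertips on it, draw it forward and down in an arc about the hinge.
- knee (a joint): Angle of the stay's knee, rad. 0: locked on its stop, sagging below centre; 0.122: both links in line (dead centre); greater: lifted past centre, free to fold upward. At 0 pushing the lid only loads the stay; just past centre it still jams, from about 0.3 it folds easily. About 1.8 with the lid closed.
- knob (a point): Centre of the orange knob on the knee: a cylinder 18 diameter, 40 long, along machine y, on the machine's right side (machine y -150 to -190; a thin pin joins it to the stay). Locked, it is at machine (-9, -170, 158). It moves on a circle of 101 radius about the axis of stay_pivot, up and toward the front; lifting takes 3 to 8 N, and it stays where it is left.
- stay_pivot (a point): Lower pivot of the stay on the machine's right side, at machine (-100, -131, 115); axis along machine y. Two steel links, each 101 long and 14 wide, lie at machine y -124 to -133: pivot to knee, and knee to a pin on the lid's right side 80 from the hinge. About 22 mm of knob travel along its circle brings knee to 0.3 or more.
- tube_rack_mid (a point): Bystander: blue tube rack 90 x 170 x 60 with capped tubes to 84 high mm, loose; the point is on its axis, 40 mm above the bench.
- amber_bottle_mid (a point): Bystander: amber bottle, 72 diameter, 150 high mm, loose; the point is on its axis, 75 mm above the bench.
- white_bottle_mid (a point): Bystander: white bottle with blue cap, 66 diameter, 140 high mm, loose; the point is on its axis, 70 mm above the bench.
- black_box_mid (a point): Bystander: black storage box 140 x 100 x 70 mm, loose; the point is on its axis, 35 mm above the bench.
- beaker_mid (a point): Bystander: clear beaker, 70 diameter, 85 high mm, loose; the point is on its axis, 42 mm above the bench.
- timer_mid (a point): Bystander: small white timer 70 x 50 x 22 mm, loose; the point is on its axis, 11 mm above the bench.

How it is judged:
On the way, in this order (a step that is already met when the one before it is completed fails the run):
1. the knee is lifted well past centre (knee above 0.22 rad) while the lid is still up (lid below 0.4 rad) (value of joint knee above 0.22 rad and value of joint lid below 0.4 rad), for 0.2 s.
2. the lid is more than half lowered (lid above 0.65 rad) (value of joint lid above 0.65 rad), for 0.05 s.
3. the closed lid (above 1.104 rad) is pressed home by the fingers with 9 N or more, for 0.5 s (value of joint lid above 1.104 rad and contact force between the fingers and lid above 9 N), for 0.5 s.
At the end, for the whole second after the job is handed in: the lid is closed on its gasket (lid joint above 1.104 rad, 0.03 rad short of level at most) and at rest, with the stay folded (knee above 1.5 rad) (value of joint lid above 1.104 rad and velocity of joint lid below 0.05 rad/s and value of joint knee above 1.5 rad); the robot touches nothing.
It fails at once if the lid is pushed with more than 20 N (contact force between any of the fingers, the arm and lid above 20 N).
It fails at once if the lid is slammed (closing faster than 1.2 rad/s) (velocity of joint lid above 1.2 rad/s).
It fails at once if a bystander is moved by more than 20 mm (distance of any of tube_rack_mid, amber_bottle_mid, white_bottle_mid, black_box_mid, beaker_mid, timer_mid from where it was at the start of the episode above 0.02 m).
It also fails if it takes over 59 s, if anything falls off the work surface, if the arm or the gripper's body presses on something with over 40 N, if the wrist force passes 120 N, or if a joint passes its speed limit or range.

## Working session

There is one attempt and no reset: what is moved stays moved. The work goes in short steps, each a Python script; the robot and the scene stay as the last script left them, time stands still between calls to the robot, and variables do not carry over. Pictures are saved under pics/ and viewed, and the job is handed in when it is done.

```bash
ls; mkdir -p pics; python3 - <<'E'
from cell import env,kin,camera,calibration,job
import cv2,numpy as np
for n in("scene","top"):
    p,d=camera(n); cv2.imwrite(f"pics/{n}0.png",p); np.save(f"pics/{n}0.npy",d)
    c=calibration(n); R=cv2.Rodrigues(np.array(c["rvec"]))[0]; print(n,c,(-R.T@np.array(c["tvec"]).reshape(3)).round(3),R.round(2).tolist())
s=env.get_state(); print(s)
E
```

```text
pics
scene {'fx': 440.8973024417298, 'fy': 440.8973024417298, 'cx': 259.19446241157044, 'cy': 202.30135754054032, 'rvec': array([ 0.6128762 , -2.81583288,  0.92058479]), 'tvec': array([0.50072408, 0.28592268, 1.20423495])} [0.276 0.648 1.135] [[-0.91, -0.41, 0.01], [-0.34, 0.73, -0.59], [0.23, -0.54, -0.81]]
top {'fx': 403.30234328500427, 'fy': 403.30234328500427, 'cx': 253.78572076350423, 'cy': 190.17019018863738, 'rvec': array([ 2.12666163, -2.14462116,  0.24206908]), 'tvec': array([0.00354793, 0.58178651, 1.10729618])} [0.36  0.039 1.197] [[-0.01, -1.0, 0.03], [-0.98, 0.01, -0.19], [0.19, -0.03, -0.98]]
{'time': 0.1, 'qpos': array([ 1.04590584,  0.47772537,  0.02233687,  1.55636999, -0.011507  ,
        1.10930942, -0.08307017]), 'joint_velocities': array([ 0.00131783, -0.00302191,  0.00188621, -0.0020866 ,  0.00054336,
       -0.00159754,  0.00176065]), 'joint_torque': array([ 4.26997896e-03, -5.97760034e+01,  1.61333151e+00, -2.81952614e+01,
        1.28334883e-02,  4.99597445e-03, -3.17262368e-05]), 'tcp_pos': array([ 0.27308752, -0.6168247 ,  0.30301006]), 'orientation': array([-8.10138253e-04,  9.78358487e-01,  2.06915350e-01, -2.29685032e-04]), 'force': array([ 0.61650913, -0.17140614, -0.09832417]), 'torque': array([-0.01181733,  0.04248028, -0.0093223 ]), 'opening': 0.08527410703726057}
```

View pics/scene0.png

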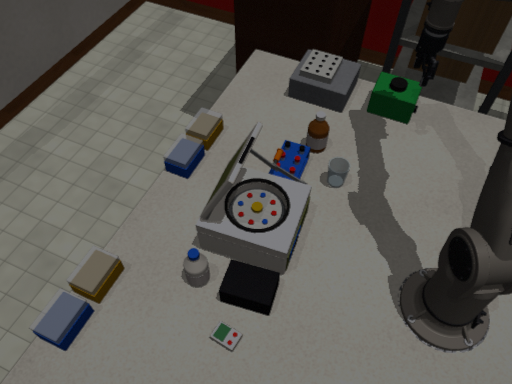

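View pics/top0.png

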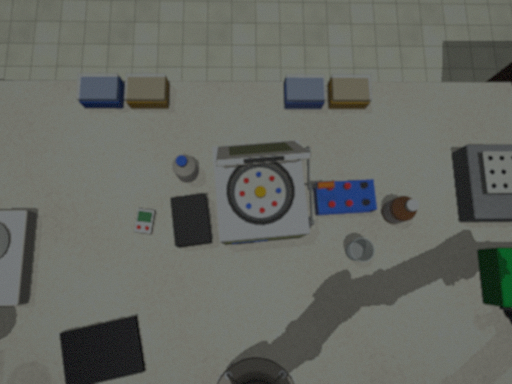

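The top view shows the centrifuge at about (263,195), its front facing the robot. The knob is the orange bar at about (325,185), above the blue rack at (345,197). Next I'll measure these.

```bash
cat > h.py <<'E'
import cv2,numpy as np
from cell import env,kin,camera,calibration,job
def cam(n):
    c=calibration(n);R=cv2.Rodrigues(np.array(c["rvec"]))[0];t=np.array(c["tvec"]).reshape(3)
    return c,R,t
def cloud(n,d):
    c,R,t=cam(n);v,u=np.mgrid[:d.shape[0],:d.shape[1]]
    P=np.stack([(u-c["cx"])/c["fx"]*d,(v-c["cy"])/c["fy"]*d,d],-1)
    return (P-t)@R
def ray(n,u,v):
    c,R,t=cam(n);return -R.T@t,R.T@np.array([(u-c["cx"])/c["fx"],(v-c["cy"])/c["fy"],1])
def onz(n,u,v,z):
    o,r=ray(n,u,v);return o+r*(z-o[2])/r[2]
def proj(n,P):
    c,R,t=cam(n);q=np.asarray(P)@R.T+t
    return np.c_[q[:,0]/q[:,2]*c["fx"]+c["cx"],q[:,1]/q[:,2]*c["fy"]+c["cy"]]
E
python3 - <<'E'
from h import *
for n in("scene","top"):
    p=cv2.imread(f"pics/{n}0.png");d=np.load(f"pics/{n}0.npy");W=cloud(n,d)
    h=cv2.cvtColor(p,cv2.COLOR_BGR2HSV)
    m=cv2.inRange(h,(5,150,120),(18,255,255))
    k,l,s,ce=cv2.connectedComponentsWithStats(m)
    for i in range(1,k):
        if s[i,4]>8: print(n,s[i],ce[i],np.median(W[l==i],0).round(3))
    # body top
    X=W[...,0];Y=W[...,1];Z=W[...,2]
    b=((abs(Z-.13)<.006)&(X>.25)&(X<.75)&(abs(Y)<.35)&(h[...,1]<60)&(h[...,2]>90)).astype(np.uint8)
    k,l,s,ce=cv2.connectedComponentsWithStats(b);i=1+s[1:,4].argmax()
    Q=W[l==i];print(n,len(Q),Q.min(0).round(3),Q.max(0).round(3),"minrect",cv2.minAreaRect(Q[:,:2].astype(np.float32)))
    cv2.imwrite(f"pics/{n}_b.png",(l==i).astype(np.uint8)*255)
    z=np.unique((d[100:300,150:420]==0).sum());print(z)
for n in("scene","top"):
    p=cv2.imread(f"pics/{n}0.png")
    y0,y1,x0,x1=((110,290,170,370) if n=="scene" else (120,280,140,430))
    cv2.imwrite(f"pics/{n}_z.png",cv2.resize(p[y0:y1,x0:x1],None,fx=2.7,fy=2.7,interpolation=cv2.INTER_CUBIC))
E
```

```text
scene [275 150   6   9  30] [277.93333333 153.9       ] [ 0.574 -0.186  0.166]
scene 2475 [ 0.431 -0.142  0.124] [0.69  0.117 0.136] minrect ((0.5686609148979187, -0.013764336705207825), (0.25970709323883057, 0.24404676258563995), 4.37181282043457)
[198]
top 3166 [ 0.432 -0.148  0.124] [0.69  0.115 0.136] minrect ((0.5698072910308838, -0.01679156720638275), (0.2592165470123291, 0.24408483505249023), 4.722331523895264)
[218]
```

View pics/top_z.png

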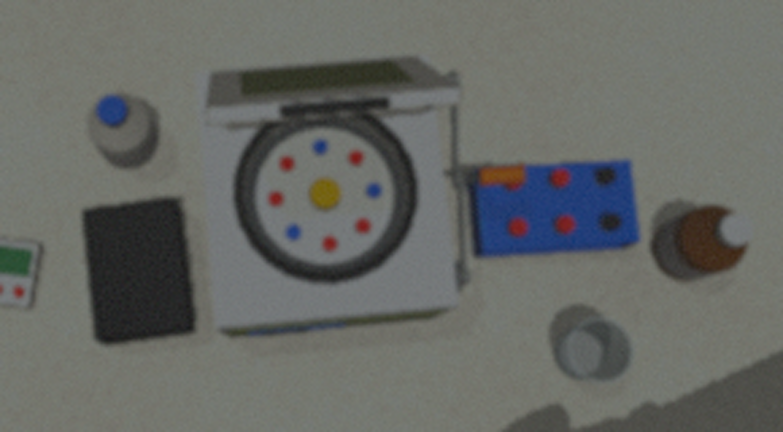

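View pics/scene_z.png

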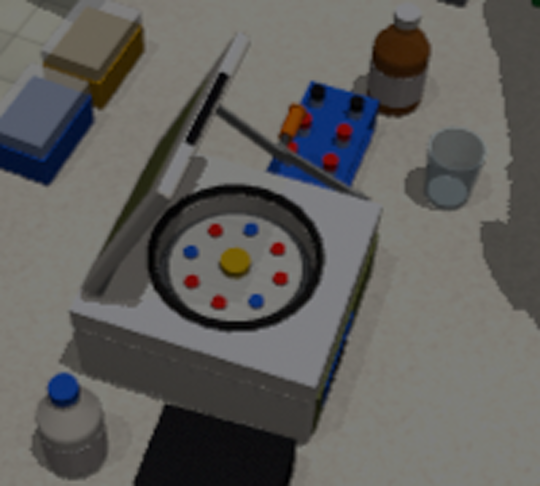

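View pics/top_b.png

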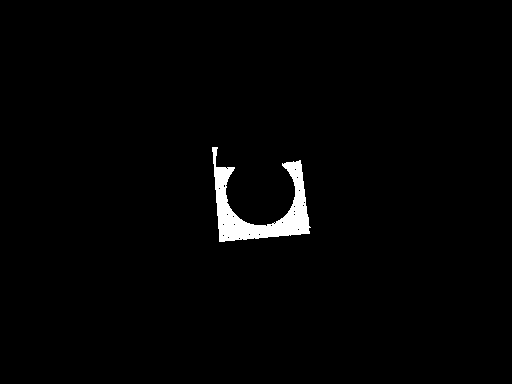

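```bash
cat >> h.py <<'E'
yaw=np.radians(4.55);C=np.array([.569,-.0153,0])
xm=np.array([np.cos(yaw),np.sin(yaw),0]);ym=np.array([-np.sin(yaw),np.cos(yaw),0]);zm=np.array([0,0,1.])
def M(x,y,z): return C+(x*xm+y*ym+z*zm)/1000
from scipy.spatial.transform import Rotation as Ro
def quat(z,y):
    z=z/np.linalg.norm(z);y=y-z*(y@z);y/=np.linalg.norm(y)
    q=Ro.from_matrix(np.c_[np.cross(y,z),y,z]).as_quat();return q[[3,0,1,2]]
def st(tag=""):
    s=env.get_state();print(tag,"t%.2f"%s["time"],"tcp",s["tcp_pos"].round(4),"F",s["force"].round(1),"op %.4f"%s["opening"]);return s
def snap(tag):
    for n in("scene","top"):
        p,d=camera(n);np.save(f"pics/{n}_{tag}.npy",d);cv2.imwrite(f"pics/{n}_{tag}.png",p)
        y0,y1,x0,x1=((60,290,170,430) if n=="scene" else (110,290,180,420))
        cv2.imwrite(f"pics/{n}_{tag}z.png",cv2.resize(p[y0:y1,x0:x1],None,fx=2.4,fy=2.4,interpolation=cv2.INTER_CUBIC))
E
python3 - <<'E'
from h import *
K=M(-9,-170,158);print("knob pred",K.round(4))
for n in("scene","top"):
    p=cv2.imread(f"pics/{n}0.png").astype(int);d=np.load(f"pics/{n}0.npy");W=cloud(n,d)
    m=((p[...,2]>120)&(p[...,2]>2*p[...,0])&(p[...,1]>.35*p[...,2])&(p[...,2]>1.4*p[...,1])).astype(np.uint8)
    pr=proj(n,[K+[0,0,.005]])[0];print(n,"pred px",pr.round(1))
    k,l,s,ce=cv2.connectedComponentsWithStats(m)
    for i in range(1,k):
        if s[i,4]>8 and np.hypot(*(ce[i]-pr))<30: print(s[i],ce[i].round(1),np.median(W[l==i],0).round(3),onz(n,*ce[i],.165).round(4))
    print("lid pts",proj(n,[M(110-220*np.cos(1.134),s,140+220*np.sin(1.134)) for s in(-105,105)]+[M(-130,120,130),M(-130,-120,130)]).round(0).tolist())
tilt=np.radians(15);z=np.sin(tilt)*ym-np.cos(tilt)*zm
for s in(1,-1):
    q=quat(z,s*xm);G=M(-9,-175,158)-.054*z
    for P in(G,G+[0,0,.15]): print(s,P.round(3),kin.inverse_kinematics(P,q))
for s in (1,-1):
    q=quat(-zm,s*ym)
    for P in (M(110-86+25,0,140+184+73+7),M(110-86+60,0,500),M(-80,0,156+73)): print(s,P.round(3),kin.inverse_kinematics(P,q))
E
```

```text
knob pred [ 0.5735 -0.1855  0.158 ]
scene pred px [278.3 154.6]
[275 150   6   9  30] [277.9 153.9] [ 0.574 -0.186  0.166] [ 0.575  -0.1857  0.165 ]
lid pts [[264.0, 123.0], [234.0, 183.0], [287.0, 253.0], [312.0, 185.0]]
top pred px [325.  185.2]
lid pts [[311.0, 160.0], [216.0, 168.0], [219.0, 242.0], [309.0, 234.0]]
1 [ 0.575 -0.204  0.21 ] [ 0.6739399   0.5696689  -0.46515632  1.70708341 -0.00226694  1.00431258
  0.34376908]
1 [ 0.575 -0.204  0.36 ] [ 0.68170027  0.42262456 -0.47172002  1.56320003 -0.06358045  1.28096807
  0.33854864]
-1 [ 0.575 -0.204  0.21 ] [ 0.19601131  0.53126184  0.19506671  1.74333233 -0.39218269  1.02881269
 -2.46175385]
-1 [ 0.575 -0.204  0.36 ] [ 0.19630079  0.38291602  0.1917559   1.59966706 -0.31764706  1.29825314
 -2.57691717]
1 [ 0.618 -0.011  0.404] [ 0.46242393  0.40009854 -0.74256848  1.53379209  0.27569274  1.31533243
  1.33949449]
1 [ 0.653 -0.009  0.5  ] [ 0.40375054  0.42200028 -0.73008418  1.28836059  0.27689746  1.53193442
  1.3581692 ]
1 [ 0.489 -0.022  0.229] [ 0.58267224  0.37228697 -0.79583402  2.02208306  0.3432039   0.8824276
  1.2492859 ]
-1 [ 0.618 -0.011  0.404] [ 0.1702142   0.33098124 -0.33184858  1.55417472  0.11090602  1.27502254
 -1.66865371]
-1 [ 0.653 -0.009  0.5  ] [ 0.15611073  0.35960996 -0.3428018   1.30749209  0.1189129   1.49433452
 -1.66680691]
-1 [ 0.489 -0.022  0.229] [ 0.2075133   0.28962532 -0.33957479  2.04476631  0.12961645  0.82710074
 -1.69832351]
```

The knob prediction matches the picture to within about 1.5 mm. Next: approach the knob and grip it.

```bash
python3 - <<'E'
from h import *
tilt=np.radians(15);z=np.sin(tilt)*ym-np.cos(tilt)*zm
q=quat(z,xm);G=M(-9,-175,158)-.054*z
env.reach(G+[-.05,-.10,.18],q); st("a")
env.movel(G+[0,0,.12],velocity=.15); st("b")
print(env.movel(G,velocity=.08,stop_force=6)); st("c")
snap("1")
E
```

```text
a t1.65 tcp [ 0.5242 -0.306   0.3897] F [-0.1 -0.3  1.2] op 0.0856
b t2.65 tcp [ 0.5749 -0.2056  0.3305] F [-0.4  0.2 -0. ] op 0.0852
False
c t4.30 tcp [ 0.5753 -0.2044  0.2107] F [ 0.2 -0.2 -0.3] op 0.0856
```

View pics/scene_1z.png

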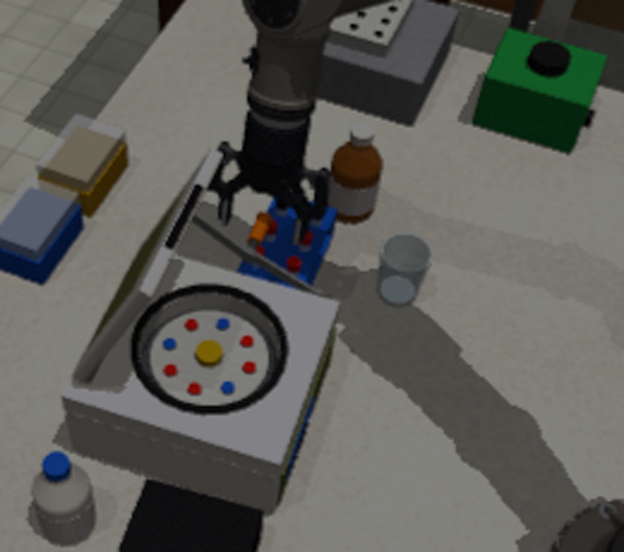

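View pics/top_1z.png

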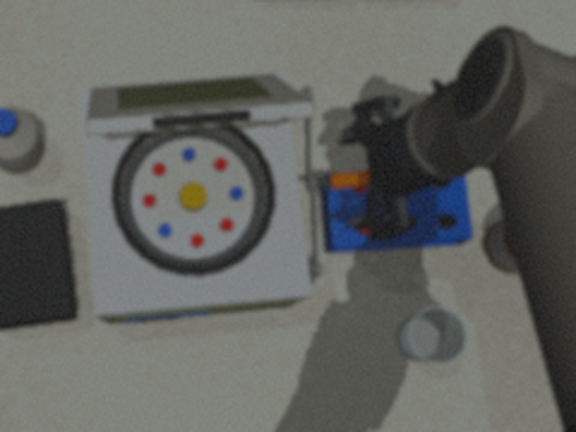

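The open fingers straddle the orange knob, at (260,230) in the scene crop, with the lid and bottle clear. Now I'll grip it and lift along its circle.

```bash
python3 - <<'E'
from h import *
tilt=np.radians(15);z=np.sin(tilt)*ym-np.cos(tilt)*zm
env.grip(.0,f_grip=35); s=st("grip")
a0=np.arctan2(43,91);off=s["tcp_pos"]-M(-100+100.6*np.cos(a0),-175,115+100.6*np.sin(a0))
for a in np.linspace(0,.31,6)[1:]:
    P=M(-100+100.6*np.cos(a0+a),-175,115+100.6*np.sin(a0+a))+off
    env.movel(P,velocity=.04); st("%.2f"%a)
snap("2")
E
```

```text
grip t5.03 tcp [ 0.5764 -0.2043  0.2108] F [ 5.6 -0.5 -0.4] op 0.0168
0.06 t5.33 tcp [ 0.5738 -0.2045  0.2166] F [1.9 0.5 1.1] op 0.0168
0.12 t5.64 tcp [ 0.5709 -0.2048  0.2221] F [ 3.3 -0.5  0.6] op 0.0171
0.19 t5.95 tcp [ 0.5676 -0.205   0.2274] F [4.5 0.7 1.9] op 0.0168
0.25 t6.26 tcp [ 0.5641 -0.2053  0.2323] F [ 6.1 -0.4  1.8] op 0.0170
0.31 t6.57 tcp [ 0.5603 -0.2057  0.2372] F [6.1 1.3 0.1] op 0.0169
```

View pics/scene_2z.png

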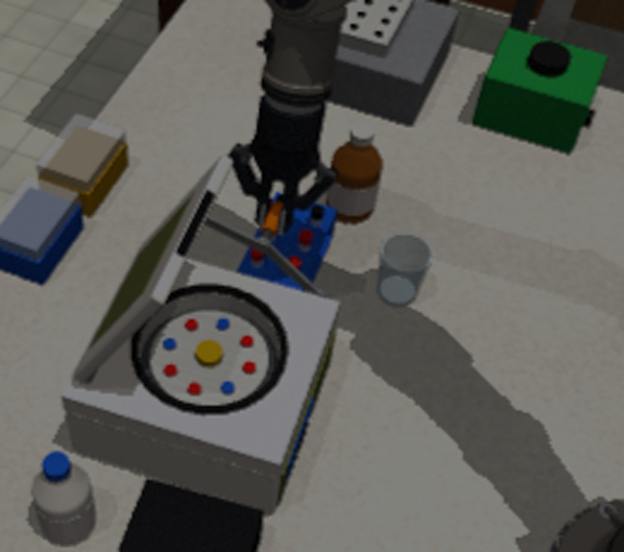

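View pics/top_2z.png

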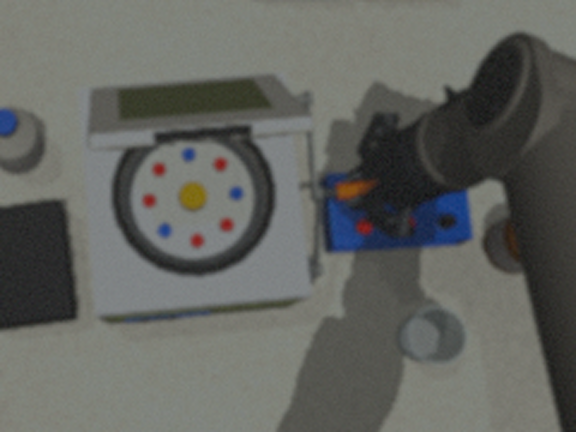

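The stay now bends upward at the knee (270,222), and the lid has barely moved. Release, back off and check the lid angle.

```bash
python3 - <<'E'
from h import *
tilt=np.radians(15);z=np.sin(tilt)*ym-np.cos(tilt)*zm
env.dwell(.2);env.grip(.07); s=st("open")
env.movel(s["tcp_pos"]-.13*z,velocity=.15)
env.movel(M(-60,-230,430),velocity=.25);env.grip(0.); st("up")
snap("3")
for n in("scene","top"):
    p=cv2.imread(f"pics/{n}_3.png").astype(int);d=np.load(f"pics/{n}_3.npy");W=cloud(n,d)
    m=((p[...,2]>110)&(p[...,2]>2*p[...,0])&(p[...,1]>.3*p[...,2])&(p[...,2]>1.4*p[...,1])&(abs(W[...,1]+.19)<.05)&(W[...,2]>.12))
    if m.sum()>3: q=np.median(W[m],0);r=q-C;print(n,m.sum(),"knob machine",(r@xm).round(4),(r@ym).round(4),r[2].round(4))
    r=W-C;x=r@xm;y=r@ym;zz=r[...,2]
    m=(abs(y)<90/1000)&(x>-.02)&(x<.12)&(zz>.2)
    Q=np.c_[x[m],zz[m]]
    i=Q[:,1].argmax();print(n,m.sum(),"top edge",Q[i].round(4),"ang",np.degrees(np.arctan2(Q[i,1]-.14,.11-Q[i,0])).round(1))
E
```

```text
open t7.42 tcp [ 0.5588 -0.2058  0.2363] F [-0.3 -0.4 -0. ] op 0.0699
up t9.57 tcp [ 0.5275 -0.2493  0.4299] F [ 0.3 -0.1  0.2] op 0.0002
scene 41 knob machine -0.0244 -0.1676 0.1905
scene 940 top edge [0.0143 0.3458] ang 65.1
top 77 knob machine -0.0249 -0.1725 0.1914
top 1669 top edge [0.0139 0.3481] ang 65.2
```

View pics/scene_3z.png

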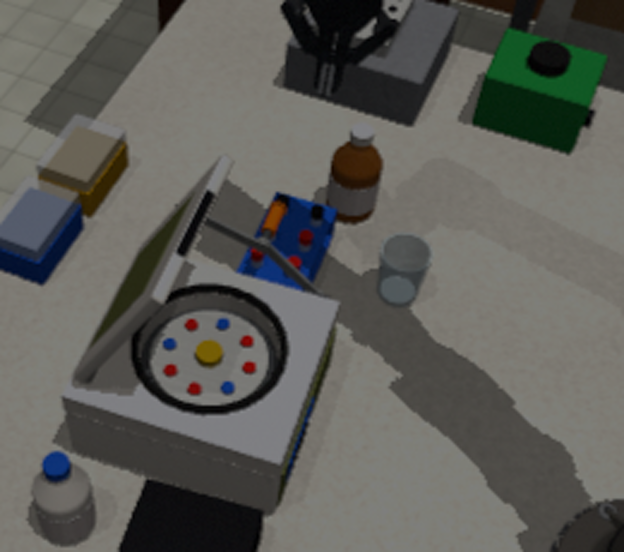

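The knob sits at about machine (-25,-170,183), some 30 mm along its circle. The lid is still up at about 65° and the bystanders haven't moved. Next I'll go over the upper edge and behind the lid.

```bash
cat >> h.py <<'E'
def tip(th,r=201,back=0):
    f=np.radians(65)-th
    x=110-r*np.cos(f)+16*np.sin(f)+11+back; zz=140+r*np.sin(f)+16*np.cos(f)
    return M(x,0,zz+1000*env.nose_length)
E
python3 - <<'E'
from h import *
print(env.nose_length)
env.movel(M(-60,-230,500),velocity=.2)
q=quat(-zm,ym)
P=tip(0,back=30); env.reach(np.array([*P[:2],.50]),q); st("over")
snap("4")
print(env.movel(P,velocity=.1,stop_force=5)); st("behind")
snap("5")
E
```

```text
0.0726
over t11.18 tcp [ 0.6492 -0.0109  0.499 ] F [ 1.2  0.  -0.6] op 0.0001
False
behind t12.41 tcp [ 0.6496 -0.0087  0.4024] F [ 0.4 -0.4 -0. ] op -0.0001
```

View pics/scene_5z.png

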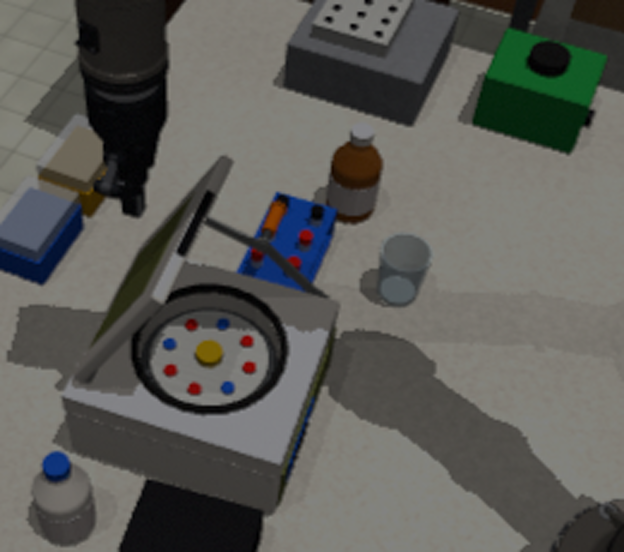

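View pics/top_5z.png

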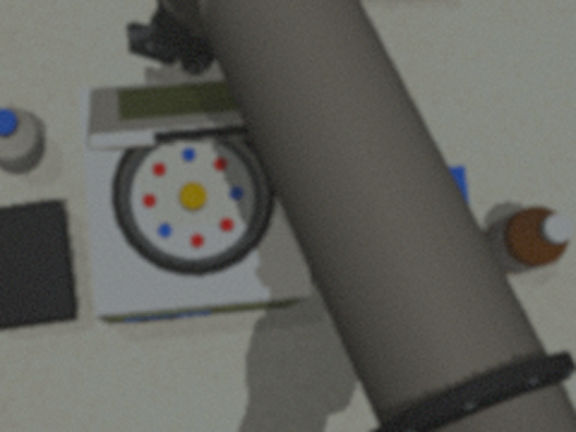

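The shut fingers are behind the lid's outer face, at (130,205) in the scene crop. Next: touch it, then draw it down in guarded arc steps.

```bash
python3 - <<'E'
from h import *
hit=env.movel(tip(0,back=-5),velocity=.03,stop_force=2.5); s=st("touch %s"%hit)
r=s["tcp_pos"]-C; print("x",r@xm*1000, "expected",(tip(0)-C)@xm*1000)
for th in np.arange(.1,.62,.06):
    b=env.movel(tip(th),velocity=.05,stop_force=8); s=st("%.2f %s"%(th,b))
    if b or np.linalg.norm(s["force"])>13: break
snap("6")
E
```

```text
touch False t13.82 tcp [ 0.6145 -0.0117  0.4015] F [ 0.5 -0.5  0.9] op 0.0001
x 45.6833646738952 expected 50.55465398270584
0.10 False t14.29 tcp [ 0.6007 -0.0126  0.3938] F [1.6 0.8 1.7] op 0.0000
0.16 False t14.68 tcp [ 0.59   -0.0136  0.3878] F [ 0.9 -0.4  2.5] op -0.0004
0.22 False t15.07 tcp [ 0.5797 -0.0145  0.3812] F [ 1.  -0.9  0.8] op -0.0000
0.28 False t15.47 tcp [ 0.5697 -0.0154  0.3742] F [-0.3  0.8  0.1] op -0.0002
0.34 False t15.86 tcp [ 0.5601 -0.016   0.3668] F [ 0.4 -0.3 -0.4] op -0.0002
0.40 False t16.25 tcp [ 0.5511 -0.0167  0.3588] F [-0.9  0.3  0.1] op 0.0000
0.46 False t16.64 tcp [ 0.5426 -0.0174  0.3502] F [-0.6  0.3 -0.1] op 0.0002
0.52 False t17.03 tcp [ 0.5345 -0.0181  0.341 ] F [-1.  -0.1  0. ] op -0.0001
0.58 False t17.43 tcp [ 0.5271 -0.0187  0.3315] F [0.  0.4 0.5] op 0.0001
```

View pics/scene_6z.png

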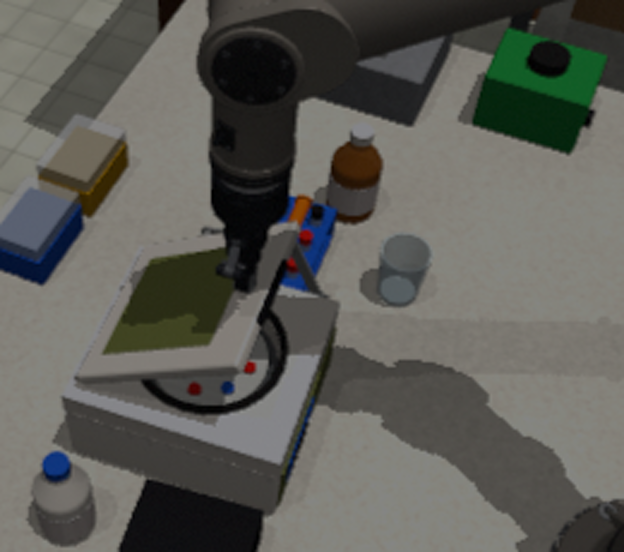

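The lid has come down with the fingers, but the force reads almost nothing. I'll measure the lid angle from depth before going on.

```bash
cat >> h.py <<'E'
def lidang(tag,n="scene",lo=.06,hi=.2):
    d=np.load(f"pics/{n}_{tag}.npy");p=cv2.imread(f"pics/{n}_{tag}.png").astype(int);W=cloud(n,d);r=W-C;x=r@xm;y=r@ym;z=r[...,2]
    m=(d>0)&(y>.03)&(y<.09)&(x<.08)&(x>-.09)&(z>.15)&(z<.33)&(p[...,1]>1.15*p[...,0])   # olive panel
    x,z=x[m],z[m]
    if len(x)<30: print("few",len(x));return
    for _ in range(4):
        a=np.polyfit(x,z,1);e=abs(z-np.polyval(a,x));k=e<max(2*np.median(e),.002);x,z=x[k],z[k]
    f=-np.arctan(a[0]);print(n,tag,len(x),"lid angle th=%.3f"%(np.radians(65)-f),"surface z at hinge x: %.4f"%np.polyval(a,.11),"rms %.4f"%e.std());return np.radians(65)-f
E
python3 - <<'E'
from h import *
lidang("6");lidang("6","top")
E
```

```text
scene 6 408 lid angle th=0.581 surface z at hinge x: 0.1593 rms 0.0005
top 6 379 lid angle th=0.585 surface z at hinge x: 0.1602 rms 0.0005
```

Both cameras give a lid angle of 0.58, which matches the commanded arc. I'll continue down to just short of closed.

```bash
python3 - <<'E'
from h import *
for th in np.arange(.64,1.06,.06):
    b=env.movel(tip(th),velocity=.04,stop_force=8); s=st("%.2f %s"%(th,b))
    if b or np.linalg.norm(s["force"])>13: break
snap("7");lidang("7");lidang("7","top")
E
```

```text
0.64 False t17.98 tcp [ 0.5204 -0.0192  0.3217] F [-0.1  1.   0.4] op -0.0002
0.70 False t18.43 tcp [ 0.5141 -0.0197  0.3113] F [-0.6  0.1 -0.5] op -0.0001
0.76 False t18.88 tcp [ 0.5086 -0.0202  0.3006] F [-0.3 -0.7  1.4] op 0.0002
0.82 False t19.32 tcp [ 0.5036 -0.0205  0.2896] F [-0.3 -0.5  0.7] op -0.0001
0.88 False t19.77 tcp [ 0.4994 -0.0209  0.2783] F [0.1 0.  0.5] op 0.0000
0.94 False t20.23 tcp [ 0.4958 -0.0211  0.2668] F [-0.2  0.3 -0.7] op -0.0003
1.00 False t20.68 tcp [ 0.4929 -0.0214  0.255 ] F [ 0.4 -0.3 -0.4] op 0.0003
1.06 False t21.12 tcp [ 0.4907 -0.0215  0.2432] F [-0.4  0.5  0. ] op -0.0003
scene 7 479 lid angle th=1.058 surface z at hinge x: 0.1561 rms 0.0006
top 7 411 lid angle th=1.053 surface z at hinge x: 0.1556 rms 0.0006
```

View pics/scene_7z.png

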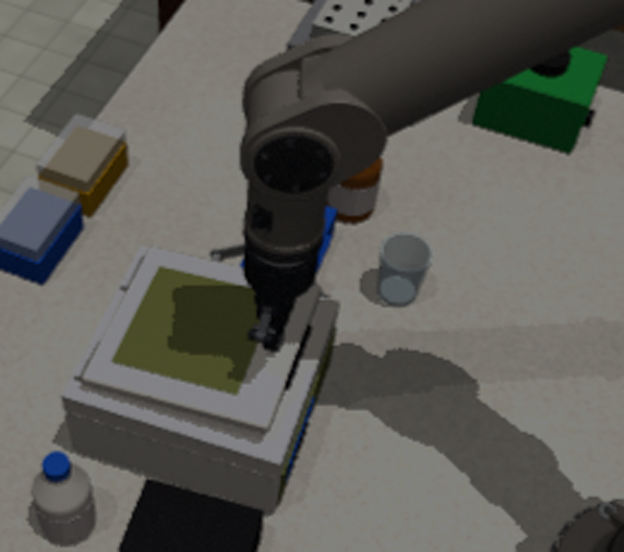

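The lid is at about 1.055, just short of the gasket. Next: press slowly with a force stop.

```bash
python3 - <<'E'
from h import *
P=tip(1.06); P[2]=env.get_state()["tcp_pos"][2]
zc=tip(1.06)[2]
def F():
    v=[]
    for _ in range(4): env.dwell(.02); v.append(env.get_state()["force"])
    return np.mean(v,0)
# steps down, 1 mm until force builds, then small
z=zc;f=0
while z>.221:
    z-= .001 if f<3.5 else .0003
    b=env.movel([P[0],P[1],z],velocity=.008,stop_force=7)
    f=F()[2]; s=env.get_state(); print("%.2f cmd %.4f z %.4f %s Fz %.1f"%(s["time"],z,s["tcp_pos"][2],b,f))
    if f>8 or s["time"]>38: break
E
```

```text
21.57 cmd 0.2425 z 0.2425 False Fz 0.0
21.91 cmd 0.2415 z 0.2415 False Fz 0.0
22.25 cmd 0.2405 z 0.2405 False Fz 0.1
22.59 cmd 0.2395 z 0.2395 False Fz 0.1
22.93 cmd 0.2385 z 0.2385 False Fz -0.3
23.27 cmd 0.2375 z 0.2374 False Fz 0.2
23.62 cmd 0.2365 z 0.2365 False Fz 0.1
23.96 cmd 0.2355 z 0.2355 False Fz -0.0
24.30 cmd 0.2345 z 0.2345 False Fz 0.4
24.64 cmd 0.2335 z 0.2334 False Fz -0.2
24.98 cmd 0.2325 z 0.2325 False Fz 0.4
25.32 cmd 0.2315 z 0.2315 False Fz 0.0
25.67 cmd 0.2305 z 0.2305 False Fz -0.1
26.01 cmd 0.2295 z 0.2295 False Fz -0.2
26.35 cmd 0.2285 z 0.2286 False Fz 3.4
26.62 cmd 0.2275 z 0.2282 True Fz 5.9
26.94 cmd 0.2272 z 0.2280 False Fz 11.3
```

```bash
python3 - <<'E'
from h import *
P=tip(1.06)
def F():
    v=[]
    for _ in range(4): env.dwell(.02); v.append(env.get_state()["force"])
    return np.mean(v,0)
z=.2272
for i in range(4):
    f=F()[2];print("%.4f %.2f"%(z,f))
    if f>12.3: break
    z-=.0001; env.movel([P[0],P[1],z],velocity=.005)
for i in range(13): env.dwell(.03);print(F().round(1),end=" ")
st("held");snap("8")
E
```

```text
0.2272 10.95
0.2271 12.39
[-4.9 -0.9 12.3] [-4.3 -0.4 11.6] [-4.3 -0.2 12.4] [-4.9 -0.3 11.7] [-4.4 -0.6 11.8] [-4.5 -0.4 11.7] [-5.  -0.4 12.4] [-4.6 -0.7 11.8] [-4.6 -0.6 11.8] [-4.8 -0.7 12.2] [-5.  -0.5 11.8] [-5.  -0.6 12.5] [-4.7 -0.7 12. ] held t28.62 tcp [ 0.4911 -0.0214  0.228 ] F [-4.1 -1.3 11.6] op 0.0000
```

Held at |F| ≈ 13 N for about 1.4 s. Now let go and check.

```bash
python3 - <<'E'
from h import *
s=env.get_state()["tcp_pos"]
env.movel([s[0],s[1],.30],velocity=.05);env.movel([s[0]-.03,s[1],.45],velocity=.15);st("off")
q=env.get_state()["qpos"].copy();q[0]+=.9;env.goto_joints(q)
st("away");env.dwell(.4);snap("9");lidang("8");lidang("9");lidang("9","top")
for n in("scene","top"):
    p=cv2.imread(f"pics/{n}_9.png").astype(int);d=np.load(f"pics/{n}_9.npy");W=cloud(n,d)
    m=((p[...,2]>110)&(p[...,2]>2*p[...,0])&(p[...,1]>.3*p[...,2])&(p[...,2]>1.4*p[...,1])&(abs(W[...,1]+.19)<.05)&(W[...,2]>.12))
    if m.sum()>3: r=np.median(W[m],0)-C;print(n,"knob machine",r@xm,r@ym,r[2])
E
```

```text
off t31.50 tcp [ 0.4608 -0.0215  0.4491] F [0.2 0.9 1. ] op 0.0002
away t32.99 tcp [ 0.2707 -0.3734  0.4492] F [-0.5 -0.5 -0.7] op -0.0004
scene 8 472 lid angle th=1.128 surface z at hinge x: 0.1556 rms 0.0006
scene 9 548 lid angle th=1.138 surface z at hinge x: 0.1568 rms 0.0006
top 9 609 lid angle th=1.138 surface z at hinge x: 0.1569 rms 0.0005
scene knob machine -0.048508438721085935 -0.16870808210108804 0.2102842748326585
top knob machine -0.0484472242851885 -0.17162577374583787 0.21086577926239852
```

View pics/scene_9z.png

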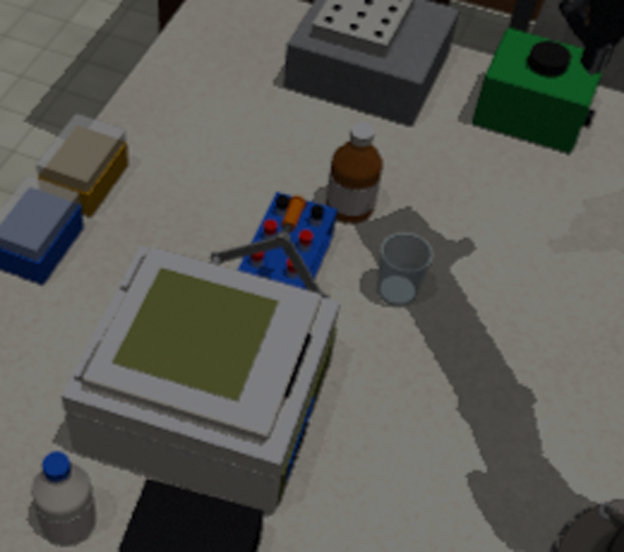

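View pics/top_9.png

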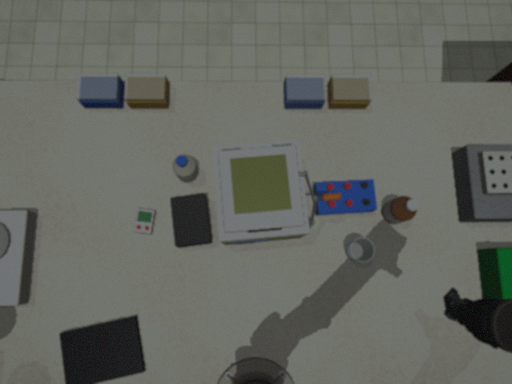

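The top view shows the lid shut level (panel at (262,184)), the stay folded with the knob at (331,197), the bystanders where they were, and the arm well clear. Handing in.

```bash
python3 -c "
from h import *
print(job.job_done());st('end')"
```

```text
the job is handed in; nothing more can be done
None
the job is handed in; nothing more can be done
```

The centrifuge is closed and the job is handed in, at about 33.5 s of the 59 s allowed; the interface gave no verdict.

- **Stay:** I gripped the orange knob and lifted it about 30 mm along its circle. The stay unlocked while the lid was still up at about 65°.
- **Lowering:** I drew the lid down from behind with shut fingertips at 0.04–0.05 m/s, so far below slamming speed. Depth readings along the way matched the commanded lid angle to within 0.01 rad.
- **Pressing:** I pressed near the front edge for about 1.4 s. The wrist read about 12 N downward and 13 N in total, about 4.5 N of it sideways drag.
- **Final checks:** Both cameras put the lid at 1.138 rad, against about 1.128 while pressed, which is within their noise. The knob is at about machine (-48, -170, 201), where the folded stay should put it. By eye the bystanders stand where they were, and the arm is clear of everything.

**Unexpected force readings:** the wrist read about 0–3 N while lowering, less than the 3–10 N expected. I sampled it only at the end of each step, and the lid still followed the fingers.

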